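Release the sharpened garden knife and show its edge to the inspection camera

TASK

Press the sharpening clamp's sprung pedal fully down to its stop so that the clamp bar springs open, let the pedal come up again, and take the garden knife out by its wooden handle. Show the sharpened edge to the inspection camera: hold the knife still in the air with the middle of its plain edge (not the saw-toothed one) 70 mm straight in front of the lens and facing it, the edge square across the view and the blade edge-on, slanting as the camera slants. Finish while holding it there, and do not touch the camera or its stand, drop the knife or disturb the other things on the bench.

Things in the scene. Friction and masses are not known exactly. Their poses are not given: they have to be found in the camera images.
- clamp: Sharpening clamp, fixed: grey base plate 112 x 190 x 12 mm, aluminium bed 140 x 32 mm, its rubber top 48 mm above the bench. Origin on the bench under the bed's middle, +x away from the robot at yaw 0 (yaw varies 0.35 rad). The pedal stands out to -x, the bar's hinge is at the -y end, the knife's handle overhangs freely at the +y end. Two pins, 6 mm above the bed, at the blade's saw-toothed side.
- pedal (a joint): Release pedal of the clamp, rad: 0 = up (at rest), 0.35 = down at its stop. A spring returns it; the pad needs about 3 N to start and 7 N at the stop. From about 0.2 on its hook lets the clamp bar go, and the bar stays open.
- pedal_pad (a point): Middle of the top of the pedal's ribbed rubber pad (44 mm in x, 56 mm in y), 40 mm above the bench at rest and 110 mm to the -x side of the clamp's origin. At the stop it is about 19 mm above the bench: pressing it straight down moves it 21 mm. Frame turns with the pedal.
- clamp_bar (a joint): Steel clamp bar, 128 mm long, along the blade just above it, rad: 0 = shut, held by the pedal's hook; freed, its spring swings it up about its hinge at the blade's tip end to 1.75, where it stays (then standing 195 mm above the bench, 90 mm to the -y side of the clamp's origin).
- knife: Garden knife, 263 mm long, 0.2 kg; blade 150 mm long, 34 mm wide, 4 mm thick. Origin at the joint of blade and handle, mid-thickness. Axes: +y along the wooden handle, -y to the tip, +x to the plain ground edge, -x to the saw teeth, z square to the flat (up in the clamp). In the clamp it lies flat, 50 mm above the bench, aligned with the clamp within 0.03 rad.
- knife_grip (a point): The place to hold: middle of the wooden handle's thickness, 27 mm along +y from the knife's origin. The handle is there 24 mm wide (x) and 23 mm thick (z); it reaches from y = 5 mm to 113 mm. Same axes as the knife.
- knife_edge (a point): Middle of the plain ground edge: in the knife's frame x = +17 mm, y = -70 mm, z = 0. Same axes as the knife.
- cam_stand: Stand of the inspection camera, fixed on the bench: base 110 x 130 x 15 mm, post 16 mm thick and 314 mm high. Origin on the bench under the post; at yaw 0 the camera looks to -x, towards the robot.
- cam_lens (a point): Middle of the front of the camera's lens (black ring light of 44 mm diameter round it; the body behind is 90 mm long). Axes of the camera: it looks along its own -x; +y is to its side and always level; +z up. Height above the bench and downward slant (0.1 to 0.4 rad below level) differ from start to start.
- cam_focus (a point): The point in the air 70 mm in front of the lens, on the middle of its view (150 to 250 mm above the bench): where the middle of the ground edge must be. Same axes as the camera: the knife's +x must lie along this frame's +x, and the knife's y axis along its y axis.
- whetstone: Bystander: grey sharpening stone in a wooden tray, 62 x 190 x 38 mm.
- secateurs: Bystander: secateurs lying flat, 62 x 201 x 16 mm.
- garden_fork: Bystander: small hand fork with wooden handle, 72 x 295 x 32 mm.
- scrub_brush: Bystander: brush with a handle, 62 x 160 x 92 mm.
- trowel: Bystander: trowel, 74 x 345 x 39 mm.
- screwdriver: Bystander: screwdriver with a black fluted handle, 29 x 168 x 29 mm.
- tape_roll: Bystander: roll of tape lying flat, 104 x 102 x 25 mm.

How it is judged:
By the outcome, as a careful person would: the job done as asked, in the order asked, and still so for the second after the job is handed in, while the arm keeps its last pose, push and grip.
It also fails if it takes over 50 s, if anything falls off the work surface, if the arm or the gripper's body presses on something with over 40 N, if the wrist force passes 120 N, or if a joint passes its speed limit or range.

ROBOT

A 6-joint arm with a two-finger parallel gripper is mounted at the origin on a cart in front of the work surface, level with it; the furniture and walls round the work are solid. World frame = base frame: x ahead of the robot, y to its left, z up, the work surface at z = 0. Lengths are in m, angles in rad, forces in N, time in s.
With the tool pointing down it reaches from about 0.325 to 0.775 m from the base axis. Payload 5.5 kg.
Tool frame: the origin (TCP) lies between the finger pads; the fingertips stand 14 mm ahead of it and the grasp point (between the pads) lies 5 mm behind it; z points along the fingers, y is the line along which they close (so a half turn about z gives the same grasp; the last joint's range is limited). The gripper opens to 88 mm and grips with 3 to 60 N. Pads are 20 mm wide; open, the fingers measure 115 mm over their backs; the gripper's body (75 mm by 178 mm) begins 61 mm behind the grasp point.
Start: joints at [-1.263, 0.091, 1.231, -0, 1.82, -0.057], TCP at [0.214, -0.561, 0.237] pointing down, gripper open.
Joint ranges: [-2.87, 2.87], [-0.86, 2.18], [0.17, 2.46], [-1.51, 4.65], [0.06, 2.69], [-2.65, 2.65]. Speed limits (rad/s): [2.57, 2.57, 3.01, 3.14, 3.14, 3.14].

INTERFACE

Orientations are given as a unit quaternion [x, y, z, w].
In Python, from station import * gives the robot as it stands. The module is installed in compiled form; this text tells all that it offers.
- The arm moves only by the tool play_rows, never from a script. Its argument "plan" is a list of rows, each a list of 2 entries, a list of its own where there are three numbers: the shift along the tool's x, y, z in m, then the turn about the tool's z in degrees. In form: [[[tx, ty, tz], yaw], ...]. A call has 1 to 12 rows; each row shifts and turns the commanded pose from where the row before left it, along the tool's axes as they then stand; what a row does not reach is not made up. A row lasts 1/10 s, in which the tool goes at most 50 mm and 8.59 degrees, less where a joint would pass 70% of its speed; a pose out of reach is approached as far as the arm can. A call with a gripper value outside its range is refused whole. "claw" is the opening, from 0 (shut) to 1 (fully open), set as the call begins (left out, the last holds). The fingers move at their own pace and stop on an object; "force" is the grip in N (left out, the last holds). Time passes only in rows, so rows that do not move let the fingers close. It gives the time, the measured TCP pose, the force, the opening and the grip force at its end, in the units of the state.
- get_state(): the state, without advancing time (a new reading comes with each control period).
- capture(name): name is "side" or "top"; returns the picture (400x640x3 uint8, red, green, blue); there is no depth.
- camera_model(name): a dict with "K" (3x3 intrinsics, pixels), "pose" (4x4, takes a point from camera to world coordinates). Camera axes: x right, y up, looking along -z (the intrinsics and any distortion apply to the point x, -y, -z); pixel columns grow to the right and rows downward; lengths in m; the calibration is good to about 2 mm. A picture is of the moment at which its call begins. camera_model takes no time and is no camera call.
- sign_off(): hands the job in; it is judged then, once.
The state is a dict: "time": time; "q": joint angles; "qd": joint speeds; "joint_efforts": joint torques, N m; "eef_pos": TCP position; "ee_rot": TCP orientation; "ft_force": force on the tool from outside, world axes, zero at the start; "torque": the same for the moment, N m; "opening": finger opening in m; "grasp_force": force on a finger pad.
Only numpy, scipy, OpenCV 4.12 (cv2) and the standard library are available. Lean on these libraries where they do the work, as an engineer would, in place of code of your own. Each camera call takes 0.05 s, during which the arm holds its last target. There are 200 camera calls.

## Working session

There is one attempt and no reset: what is moved stays moved. The work goes in short steps, Python scripts to look and compute and a tool call to move; the robot and the scene stay as the last step left them, time stands still between calls to the robot, and variables do not carry over. Pictures are saved under pics/ and viewed, at most 10 in all, crops included, and the job is handed in when it is done.

Besides the shell and the picture viewer there is one more tool, called by a JSON object that holds its "name" and its "arguments". play_rows: Moves the arm, as the interface text tells. Its arguments: {"type":"object","properties":{"plan":{"type":"array"},"claw":{"type":"number"},"force":{"type":"number"}},"required":["plan"]}

```bash
mkdir -p pics; python3 - <<'E'
from station import *
import cv2,numpy as np
np.set_printoptions(precision=4,suppress=True)
for n in("side","top"):
    cv2.imwrite(f"pics/{n}0.png",capture(n)[:,:,::-1]); m=camera_model(n); print(n,m)
s=get_state();print(s)
E
```

```text
side {'K': array([[456.3079,   0.    , 314.789 ],
       [  0.    , 456.3079, 198.8195],
       [  0.    ,   0.    ,   1.    ]]), 'pose': array([[-0.1974,  0.5235, -0.8289, -0.9089],
       [-0.9803, -0.105 ,  0.1671,  0.3142],
       [ 0.0005,  0.8455,  0.5339,  1.0935],
       [ 0.    ,  0.    ,  0.    ,  1.    ]])}
top {'K': array([[384.2268,   0.    , 317.3431],
       [  0.    , 384.2268, 198.1404],
       [  0.    ,   0.    ,   1.    ]]), 'pose': array([[ 0.0253,  0.9962, -0.0832,  0.4562],
       [-0.9996,  0.0243, -0.0124,  0.0162],
       [-0.0103,  0.0835,  0.9965,  1.3639],
       [ 0.    ,  0.    ,  0.    ,  1.    ]])}
{'time': 0.1, 'q': array([-1.2627,  0.0918,  1.2317, -0.    ,  1.8198, -0.0567]), 'qd': array([ 0.0016,  0.0009, -0.0036,  0.0015, -0.0015, -0.0009]), 'joint_efforts': array([  0.0022, -44.7859, -40.7568,   0.0701,   0.0285,  -0.0001]), 'eef_pos': array([ 0.214 , -0.5603,  0.2356]), 'ee_rot': array([ 0.9834,  0.1814, -0.0001, -0.0009]), 'ft_force': array([ 0.3437,  0.5963, -0.6357]), 'torque': array([0.0012, 0.0393, 0.058 ]), 'grasp_force': 0.0, 'opening': 0.088077853367869}
```

View pics/top0.png

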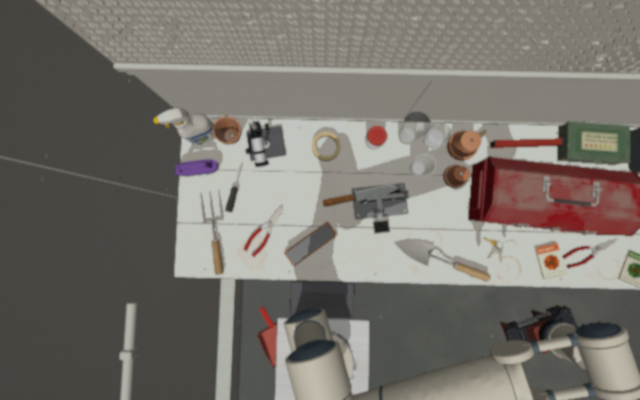

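View pics/side0.png

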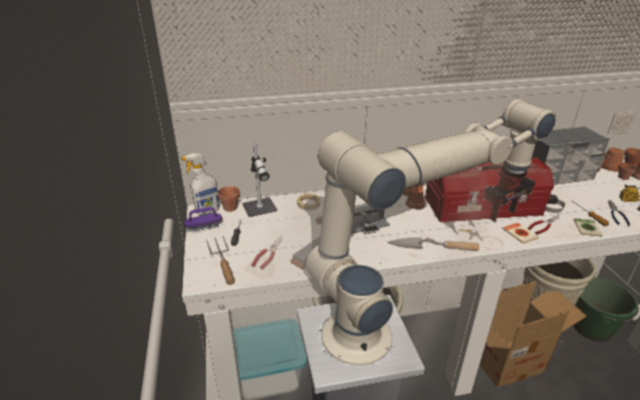

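The top view shows the clamp at about (380,200) with the knife handle to the left at (338,201), the pedal at (381,226) and the inspection camera at (262,142). In the side view the camera stand is at (260,190) and the arm hides the clamp. I'll enlarge both.

```bash
python3 - <<'E'
import cv2
a=cv2.imread("pics/top0.png");b=cv2.imread("pics/side0.png")
def crop(im,x,y,w,h,s): return cv2.resize(im[y:y+h,x:x+w],None,fx=s,fy=s,interpolation=cv2.INTER_CUBIC)
cv2.imwrite("pics/c1.png",crop(a,315,170,100,70,8))
l=crop(a,235,110,60,70,7);r=crop(b,235,135,50,85,7)
import numpy as np
r=r[:490] if r.shape[0]>490 else r
r=crop(b,235,135,50,85,6)
o=np.zeros((510,730,3),np.uint8);o[:490,:420]=l;o[:510,430:730]=r
cv2.imwrite("pics/c2.png",o)
E
```

```text
(no output)
```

View pics/c1.png

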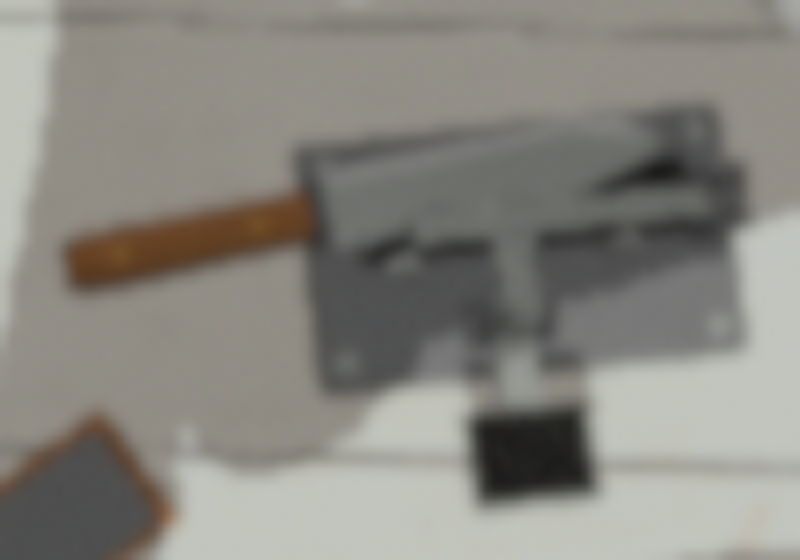

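View pics/c2.png

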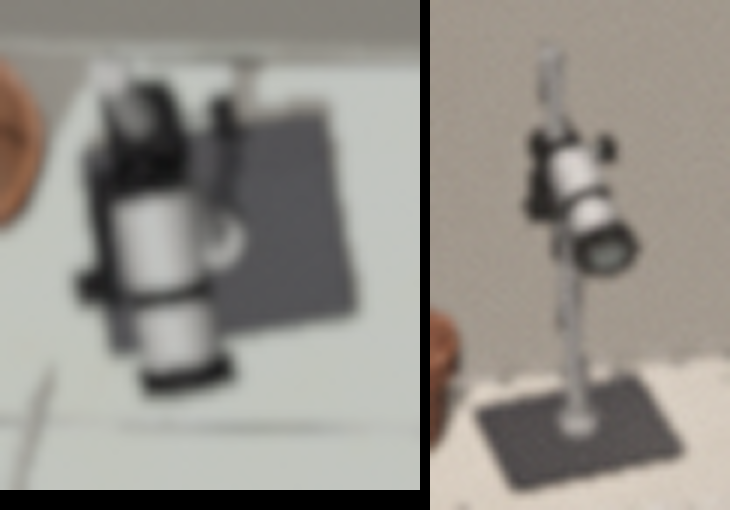

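Clamp crop: the base plate corners are at (300,148), (715,105), (745,347) and (325,392), the pad centre at (533,455), and the handle runs from (70,268) to (315,215). Camera crop: the lens ring is at about (190,375) in the top view and (605,252) in the side view, and the stand base is visible in both.

```bash
cat > h.py <<'E'
import numpy as np
from station import *
np.set_printoptions(precision=4,suppress=True)
M={n:camera_model(n) for n in("side","top")}
def ray(n,u,v):
    K,T=M[n]["K"],M[n]["pose"]; d=np.linalg.inv(K)@[u,v,1]; return T[:3,3],T[:3,:3]@(d*[1,-1,-1])
def atz(n,u,v,z):
    o,d=ray(n,u,v); return o+d*(z-o[2])/d[2]
def proj(n,P):
    K,T=M[n]["K"],M[n]["pose"]; c=(np.atleast_2d(P)-T[:3,3])@T[:3,:3]*[1,-1,-1]; p=c@K.T; return p[:,:2]/p[:,2:]
def tri(a,b):
    A=[];B=[]
    for n,p in(("top",a),("side",b)):
        o,d=ray(n,*p); d=d/np.linalg.norm(d); Q=np.eye(3)-np.outer(d,d); A.append(Q);B.append(Q@o)
    x=np.linalg.lstsq(np.vstack(A),np.hstack(B),rcond=None)[0]
    return x,np.r_[proj("top",x)[0]-a,proj("side",x)[0]-b]
c1=lambda x,y:(315+(x+.5)/8-.5,170+(y+.5)/8-.5)
ct=lambda x,y:(235+(x+.5)/7-.5,110+(y+.5)/7-.5)
cs=lambda x,y:(235+(x-430+.5)/6-.5,135+(y+.5)/6-.5)
E
python3 - <<'E'
from h import *
ang=lambda a,b:np.arctan2(*(b-a)[1::-1])
P=[atz("top",*c1(*p),.012) for p in((300,148),(715,105),(745,347),(325,392))]
print("plate",np.array(P),[np.linalg.norm(P[i]-P[i-1]) for i in range(4)],np.mean(P,0))
print("yaws -y dir",ang(P[1],P[0]),ang(P[2],P[3]),"x",ang(P[3],P[0]),ang(P[2],P[1]))
q=[atz("top",*c1(*p),.04) for p in((470,417),(585,405),(597,490),(482,505))]
print("pad",np.mean(q,0),ang(q[1],q[0]),ang(q[2],q[3]))
a=atz("top",*c1(71,268),.058);b=atz("top",*c1(314,215),.058)
print("handle",a,b,np.linalg.norm(a-b),ang(b,a))
for t,s in(((190,375),(605,252)),((165,295),(585,197)),((150,195),(568,152))): print("cam",tri(ct(*t),cs(*s)))
S=[atz("side",*cs(*p),.015) for p in((478,410),(635,377),(683,452),(520,490))]
print("stand",np.array(S),np.mean(S,0),[np.linalg.norm(S[i]-S[i-1]) for i in range(4)],ang(S[2],S[1]),ang(S[3],S[0]),ang(S[1],S[0]))
print("post",atz("side",*cs(578,420),.015))
T=[atz("top",*ct(*p),.015) for p in((325,105),(355,315),(115,352))]
print(np.array(T),ang(T[1],T[0]),ang(T[1],T[2]))
E
```

```text
plate [[ 0.6078 -0.0887  0.012 ]
 [ 0.6313 -0.2715  0.012 ]
 [ 0.5247 -0.2854  0.012 ]
 [ 0.5004 -0.1016  0.012 ]] [np.float64(0.10820636998343765), np.float64(0.184306918365056), np.float64(0.10753161953398349), np.float64(0.1853589731686507)] [ 0.566  -0.1868  0.012 ]
yaws -y dir 1.698789999694803 1.702408162575836 x 0.11924267795019905 0.12896027447573483
pad [ 0.475  -0.1889  0.04  ] 1.6996694378757167 1.7253095237326648
handle [0.5489 0.0113 0.058 ] [ 0.5741 -0.0916  0.058 ] 0.10598534743591083 1.8105879382671153
cam (array([0.6545, 0.2021, 0.2145]), array([-0.132 , -0.0303,  0.1032,  0.0158]))
cam (array([0.6842, 0.2103, 0.2402]), array([-0.2557, -0.0595,  0.1943,  0.0324]))
cam (array([0.724 , 0.2163, 0.2535]), array([-0.4045, -0.0965,  0.2999,  0.0535]))
stand [[0.7946 0.2922 0.015 ]
 [0.8172 0.1751 0.015 ]
 [0.7105 0.153  0.015 ]
 [0.6854 0.2703 0.015 ]] [0.7519 0.2226 0.015 ] [np.float64(0.1113625923308957), np.float64(0.11925708640339103), np.float64(0.1089449863652366), np.float64(0.1199395287586454)] 0.20359330248165558 0.19740338682105893 1.7614221175265794
post [0.7669 0.2221 0.015 ]
[[0.8301 0.1699 0.015 ]
 [0.7216 0.1511 0.015 ]
 [0.6997 0.2725 0.015 ]] 0.17227359887882635 1.7490294847346624
```

The geometry checks out: the plate measures about 108 x 185, the handle 106 and the stand base 110 x 119. The clamp yaw is about 0.128 and the pad is at (0.475, -0.189). I'm moving above the pedal with the fingers shut.

{"name": "play_rows", "arguments": {"plan": [[[0, 0, 0], 6.8], [[0, 0, 0], 6.8], [[0.016, -0.038, 0.007], 0], [[0.016, -0.038, 0.007], 0], [[0.016, -0.038, 0.007], 0], [[0.016, -0.038, 0.007], 0], [[0.016, -0.038, 0.007], 0], [[0.03, -0.019, 0.01], 0], [[0.03, -0.019, 0.01], 0], [[0.03, -0.019, 0.01], 0], [[0.03, -0.019, 0.01], 0]], "claw": 0, "force": 30}}

```text
time: 1.2
eef_pos: [0.3794, -0.27, 0.161]
ee_rot: [0.998, 0.064, -0.0, 0.0]
ft_force: [0.2, -1.2, 0.6]
opening: 0.0033
grasp_force: 0.0
```

```bash
cat >> h.py <<'E'
from scipy.spatial.transform import Rotation as R
def to(target):
    s=get_state(); Rm=R.from_quat(s["ee_rot"]).as_matrix()
    print("t",s["time"],"pos",s["eef_pos"],"az",np.arctan2(Rm[1,0],Rm[0,0]),"z",Rm[:,2],"q",s["q"],"F",s["ft_force"],"open",s["opening"],s["grasp_force"])
    print("tool delta",Rm.T@(np.array(target)-s["eef_pos"]))
E
python3 - <<'E'
from h import *
to([.475,-.189,.08])
E
```

```text
t 1.2 pos [ 0.3794 -0.27    0.161 ] az 0.12738744238729297 z [-0.0001 -0.     -1.    ] q [-0.6916 -0.2775  1.7104 -0.0001  1.7088  0.7518] F [ 0.1519 -1.2476  0.6414] open 0.0032888517474865707 0.0
tool delta [ 0.1051 -0.0682  0.081 ]
```

{"name": "play_rows", "arguments": {"plan": [[[0.035, -0.023, 0.02], 0], [[0.035, -0.023, 0.02], 0], [[0.035, -0.022, 0.021], 0], [[0, 0, 0], 0], [[0, 0, 0.02], 0], [[0, 0, 0.01], 0], [[0, 0, 0.01], 0]]}}

```text
time: 1.9
eef_pos: [0.4736, -0.1908, 0.06]
ee_rot: [0.998, 0.063, -0.0, -0.0]
ft_force: [0.6, -0.4, -0.1]
opening: 0.0004
grasp_force: 0.0
```

```bash
python3 - <<'E'
from h import *
to([.475,-.189,.033])
import cv2
im=capture("side");cv2.imwrite("pics/s1.png",cv2.resize(im[130:290,200:420,::-1],None,fx=3.5,fy=3.5,interpolation=cv2.INTER_CUBIC))
E
```

```text
t 1.9 pos [ 0.4736 -0.1908  0.06  ] az 0.126829253149141 z [-0.0007  0.0001 -1.    ] q [-0.4495 -0.1117  1.746  -0.0002  1.5079  0.9945] F [ 0.577  -0.4031 -0.103 ] open 0.0003693402246451574 0.0
tool delta [ 0.0016 -0.0016  0.027 ]
```

View pics/s1.png

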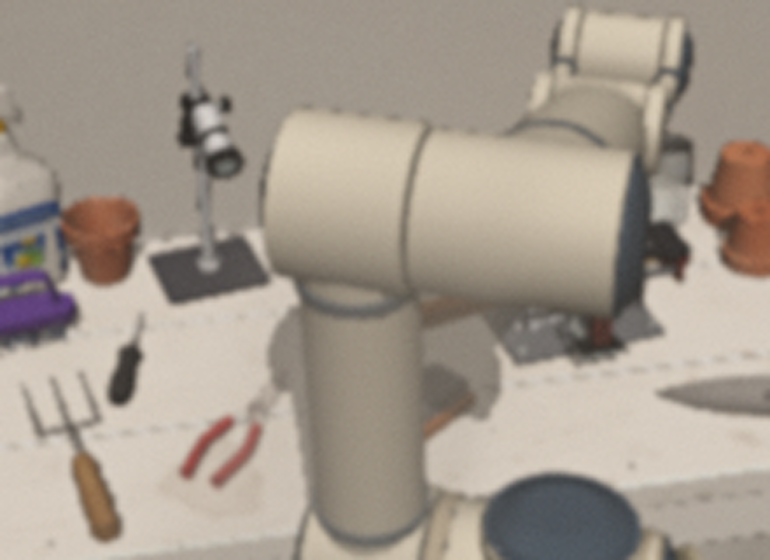

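The side view shows the fingertips over the pedal at about (600,335), with the rest of the clamp mostly hidden by the arm. I'm pressing now.

{"name": "play_rows", "arguments": {"plan": [[[0, 0, 0.008], 0], [[0, 0, 0.006], 0], [[0, 0, 0.006], 0], [[0, 0, 0.006], 0], [[0, 0, 0.004], 0], [[0, 0, 0], 0], [[0, 0, 0], 0]]}}

```text
time: 2.65
eef_pos: [0.4742, -0.1913, 0.0345]
ee_rot: [0.998, 0.064, 0.0, 0.001]
ft_force: [-11.6, 3.4, 21.8]
opening: 0.0005
grasp_force: 11.6
```

The force is 22 N against the stop, so the pedal is fully down. Next I'll lift, retreat, and turn towards the grasp orientation.

{"name": "play_rows", "arguments": {"plan": [[[0, 0, -0.01], 0], [[0, 0, -0.02], 0], [[0, 0, -0.03], 0], [[-0.01, 0, -0.04], 0], [[-0.03, 0, -0.04], 0], [[-0.03, -0.03, -0.02], -8], [[-0.02, -0.04, -0.02], -8], [[0, -0.04, 0], -8], [[0, -0.04, 0], -8], [[0, -0.04, 0], -8], [[0, 0, 0], -8], [[0, 0, 0], -8]]}}

```text
time: 3.85
eef_pos: [0.3091, -0.0336, 0.2112]
ee_rot: [0.849, 0.528, 0.001, 0.001]
ft_force: [0.7, -0.7, 0.5]
opening: 0.0009
grasp_force: 0.0
```

```bash
python3 - <<'E'
from h import *
to([.57,-.07,.2])
import cv2
im=capture("side");cv2.imwrite("pics/s2.png",im[:,:,::-1])
im=capture("top");cv2.imwrite("pics/t2.png",im[:,:,::-1])
o=cv2.resize(np.vstack([cv2.imread("pics/s2.png")[140:260,250:410],cv2.imread("pics/t2.png")[140:260,290:450]]),None,fx=2.5,fy=2.5,interpolation=cv2.INTER_CUBIC);cv2.imwrite("pics/c3.png",o)
E
```

```text
t 3.85 pos [ 0.3091 -0.0336  0.2112] az 1.1128075883804986 z [ 0.0032 -0.0003 -1.    ] q [-0.2184 -0.728   1.9297  0.0004  1.9367  0.2398] F [ 0.7113 -0.727   0.5262] open 0.000879572941172079 0.0
tool delta [0.0827 0.2501 0.012 ]
```

View pics/c3.png

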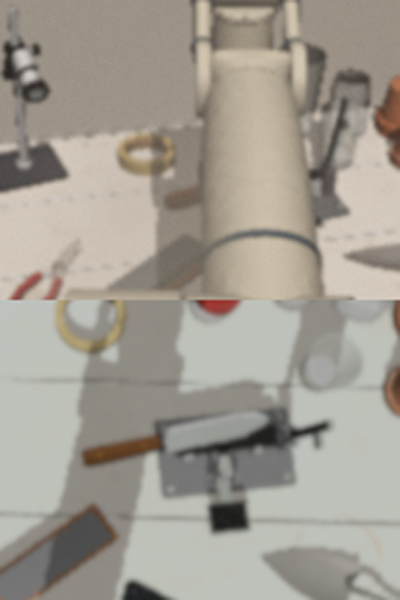

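The bar stands open (both views), the pedal is back up and the knife is lying clear. I'll enlarge the knife in the top view and the camera in the side view.

```bash
python3 - <<'E'
import cv2,numpy as np
a=cv2.imread("pics/t2.png");b=cv2.imread("pics/s2.png")
f=lambda im,x,y,w,h,s: cv2.resize(im[y:y+h,x:x+w],None,fx=s,fy=s,interpolation=cv2.INTER_CUBIC)
o=np.zeros((600,800,3),np.uint8)
o[:280]=f(a,318,178,100,35,8)
o[280:600,:320]=f(b,245,155,32,32,10)
o[280:600,330:800]=f(a,245,118,47,32,10)
cv2.imwrite("pics/c4.png",o)
hsv=cv2.cvtColor(a,cv2.COLOR_BGR2HSV)[180:215,320:360];m=(hsv[...,1]>110)&(hsv[...,2]>60)
ys,xs=np.nonzero(m);print(len(xs),xs.min()+320,xs.max()+320)
for x in range(xs.min(),xs.max()+1,3):
    v=ys[xs==x]+180;print(x+320,v.min(),v.max())
E
```

```text
147 324 353
324 201 204
327 200 204
330 199 204
333 199 203
336 198 202
339 197 202
342 197 201
345 196 200
348 196 199
351 195 198
```

View pics/c4.png

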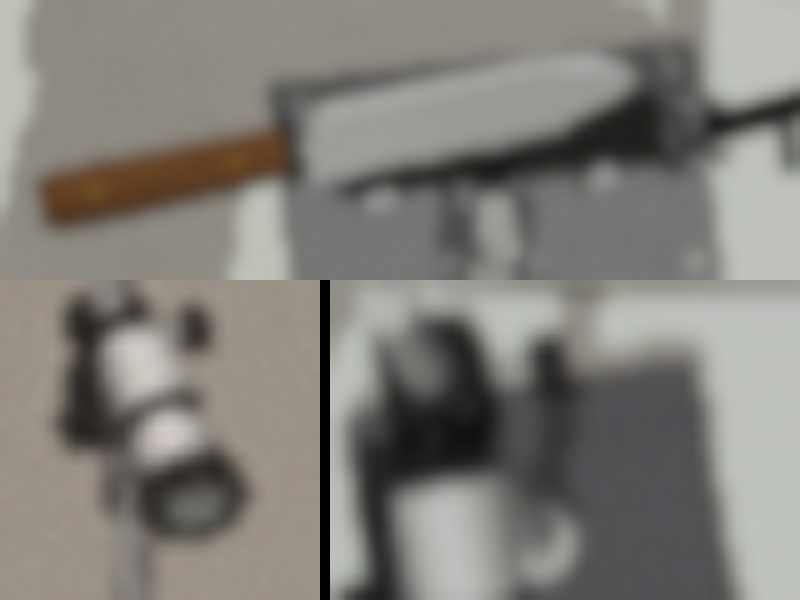

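The knife is straight, with its handle axis from (45,197) to (290,148), plain edge from (305,105) to (550,58) and saw edge from (340,185) to (570,135). In the lower crop the lens glass is at (195,507) and the body axis runs up to (143,348).

```bash
python3 - <<'E'
from h import *
k=lambda x,y,z=.05:atz("top",318+(x+.5)/8-.5,178+(y+.5)/8-.5,z)
ang=lambda a,b:np.arctan2(*(b-a)[1::-1])-np.pi/2
h0,h1=k(45,199,.055),k(292,151,.055);print("handle",h0,h1,ang(h1,h0),np.linalg.norm(h0-h1))
e0,e1=k(305,105),k(550,58);print("edge",e0,e1,ang(e1,e0))
s0,s1=k(340,187),k(570,135);print("saw",s0,s1,ang(s1,s0))
tip=k(635,72);print("tip",tip,np.linalg.norm(tip-h0))
yaw=.22;ex=np.array([np.cos(yaw),np.sin(yaw),0]);ey=np.array([-np.sin(yaw),np.cos(yaw),0])
for p in(h0,h1,e0,e1,s0,s1,tip):print((p-h1)@ex,(p-h1)@ey)
# camera axis
c4=lambda x,y:(245+(x+.5)/10-.5,155+(y-280+.5)/10-.5)
L,_=tri(ct(188,374),c4(194,506));print("L",L,_)
def pl(n,a,b):
    return np.cross(ray(n,*a)[1],ray(n,*b)[1])
for ta in((156,195),(160,195),(152,195)):
  for sa in((143,348),(139,348),(147,348)):
    d=np.cross(pl("top",ct(188,374),ct(*ta)),pl("side",c4(194,506),c4(*sa)));d/=np.linalg.norm(d);d*=np.sign(d[0])
    print(ta,sa,"yaw",np.arctan2(d[1],d[0]),"pitch",np.arcsin(d[2]))
# model projection: lens & point 90 behind for trial
for p in(.2,.3,.4):
  x=np.array([np.cos(p)*np.cos(.187),np.cos(p)*np.sin(.187),np.sin(p)])
  for D in (0,.05,.09):
    t=proj("top",L+D*x)[0];s=proj("side",L+D*x)[0]
    print(p,D,"top c2",(t+.5-[235,110])*7-.5,"side c4",(s+.5-[245,155])*10-.5+[0,280])
E
```

```text
handle [0.5512 0.0122 0.055 ] [ 0.5744 -0.0927  0.055 ] 0.21694952464123674 0.10746618530019938
edge [ 0.5948 -0.0984  0.05  ] [ 0.6176 -0.2031  0.05  ] 0.21461755266077343
saw [ 0.5598 -0.114   0.05  ] [ 0.5846 -0.212   0.05  ] 0.24728147291069535
tip [ 0.6124 -0.2396  0.05  ] 0.25915729983802016
0.0003278224417381803 0.10746568529267136
0.0 0.0
0.018680799102958407 -0.009962895786512082
0.018103886484320927 -0.11714593188000874
-0.01880044655081518 -0.017532154987349554
-0.01604181977164545 -0.11862429024191953
0.005100844855325611 -0.15159941138454003
L [0.6552 0.2025 0.2118] [ 0.197   0.0455 -0.1541 -0.0238]
(156, 195) (143, 348) yaw 0.1534610609598152 pitch 0.4483212528203796
(156, 195) (139, 348) yaw 0.16084377783411122 pitch 0.39815657885423683
(156, 195) (147, 348) yaw 0.1450529096833515 pitch 0.5026150489837202
(160, 195) (143, 348) yaw 0.13862535811578078 pitch 0.3911515142997714
(160, 195) (139, 348) yaw 0.1456836248207149 pitch 0.3425829295630638
(160, 195) (147, 348) yaw 0.13060052037179135 pitch 0.44407460542975624
(152, 195) (143, 348) yaw 0.1685826617068268 pitch 0.5034445914203075
(152, 195) (139, 348) yaw 0.17627080822202595 pitch 0.45208175321986943
(152, 195) (147, 348) yaw 0.15981112777059156 pitch 0.558659619983842
0.2 0 top c2 [189.3792 374.3185] side c4 [192.4587 505.762 ]
0.2 0.05 top c2 [168.9234 259.5508] side c4 [155.501  427.8025]
0.2 0.09 top c2 [152.4116 166.9106] side c4 [126.8889 367.4474]
0.3 0 top c2 [189.3792 374.3185] side c4 [192.4587 505.762 ]
0.3 0.05 top c2 [167.5201 259.9025] side c4 [155.6052 418.471 ]
0.3 0.09 top c2 [149.739  166.8322] side c4 [126.9746 350.6565]
0.4 0 top c2 [189.3792 374.3185] side c4 [192.4587 505.762 ]
0.4 0.05 top c2 [166.3262 261.4158] side c4 [156.0729 409.9612]
0.4 0.09 top c2 [147.4311 168.8765] side c4 [127.6987 335.2542]
```

```bash
python3 - <<'E'
from h import *
import cv2
A={n:np.mean([capture(n).astype(float).mean(2) for _ in range(5)],0) for n in("top","side")}
np.savez("cam.npz",**A)
np.set_printoptions(linewidth=250)
print("top cols 246..272");
for v in range(119,168):print(v,A["top"][v,246:273].astype(int))
print("side cols 250..274")
for v in range(155,186):print(v,A["side"][v,250:275].astype(int))
E
```

```text
top cols 246..272
119 [142 154 167 171 170 168 162 158 167 170 164 161 161 164 167 167 166 165 164 163 160 151 132 121 120 127 143]
120 [144 157 172 177 178 175 165 153 157 160 156 155 158 169 179 183 183 183 182 182 179 168 148 135 135 146 164]
121 [147 160 172 176 177 173 159 136 126 123 120 120 131 156 178 186 189 189 187 185 181 170 152 141 143 159 177]
122 [156 168 172 168 167 162 145 116  93  79  71  71  92 131 165 183 188 187 182 174 165 155 142 139 145 162 180]
123 [168 177 171 152 145 142 127 105  84  65  48  42  59 100 146 176 186 183 168 146 128 120 123 134 145 160 177]
124 [178 183 169 137 120 122 117 106  92  74  55  40  41  73 125 164 179 173 147 108  80  80 104 129 141 154 166]
125 [183 185 170 132 103 108 114 111 101  85  66  46  37  56 104 146 164 158 128  83  51  57  89 120 135 142 147]
126 [186 186 171 134  94  95 110 113 107  94  74  52  38  46  84 125 147 146 122  81  48  48  77 107 121 124 124]
127 [188 185 170 136  91  81  99 110 109  97  77  53  38  40  70 109 133 137 119  81  48  43  62  86  98 101 100]
128 [187 181 165 133  88  65  81  96  99  89  69  48  36
[... 7108 characters left out ...]
 87  63  62  77  87  88  85  82  88 109 132 144 145 146 146 146]
180 [145 146 145 145 145 142 136 134 126 106  87  81  84  87  87  91 104 120 133 143 145 146 146 146 146]
181 [146 145 145 144 146 142 138 135 127 112 109 116 119 119 119 122 133 141 144 145 145 145 146 147 147]
182 [145 145 145 145 145 142 135 134 125 110 120 137 142 141 141 142 145 146 147 147 146 145 146 145 145]
183 [145 146 146 145 145 142 134 133 123 110 124 142 147 147 147 147 147 147 146 146 145 146 146 146 146]
184 [146 146 145 145 146 141 133 133 125 113 126 142 147 146 146 146 147 146 146 146 147 145 146 146 146]
185 [146 145 146 145 145 141 131 130 126 117 127 143 145 146 145 146 147 147 146 146 145 145 146 146 146]
```

```bash
cat > fit.py <<'E'
from h import *
from scipy.optimize import least_squares
cams={n:M[n]["pose"][:3,3] for n in M}
def axes(ps,p):
    x=np.array([np.cos(p)*np.cos(ps),np.cos(p)*np.sin(ps),np.sin(p)]);y=np.array([-np.sin(ps),np.cos(ps),0]);return x,y,np.cross(x,y)
def feat(n,L,x,s,r):
    c=L+s*x;v=cams[n]-c;v-=x*(v@x);return proj(n,c+r*v/np.linalg.norm(v))[0]
def res(q,pp=None):
    L=q[:3];ps,p,s1,s2,s3,r=q[3:]
    x,y,z=axes(ps,p);o=[]
    for s,t,sd in((s1,(256.2,137.6),(257.8,159.45)),(s2,(258.7,152.0),(259.2,167.5)),(s3,(260.3,162.2),None)):
        o+=list((feat("top",L,x,s,r)-t)/[.5,.3])
        if sd:o+=list((feat("side",L,x,s,r)-sd)/[.5,.3])
    o+=list((feat("side",L,x,s3,.022)-(261.2,172.65))/[.5,.3])
    o+=list((feat("top",L,x,0,.022)-(261.3,165.7))/[.5,.3])
    a=np.linspace(0,2*np.pi,73)[:,None];c=L+.022*(np.cos(a)*y+np.sin(a)*z);P=proj("side",c)
    o+=[(P[:,0].min()-258.6)/.3,(P[:,0].max()-269.3)/.3,(P[:,1].max()-180.3)/.3]
    o+=[(ps-.187)/.012,(r-.0155)/.0015,(s1-.09)/.02]
    if pp is not None:o+=[(p-pp)/.001]
    return np.array(o)
q0=[.655,.2025,.212,.187,.3,.085,.045,.012,.0155]
f=least_squares(res,q0);print(f.cost,f.x);print(f.fun)
C=np.linalg.inv(f.jac.T@f.jac);print("sd",np.sqrt(np.diag(C)))
for pp in(.2,.25,.3,.35,.4):
    g=least_squares(res,q0,kwargs={"pp":pp});print(pp,g.cost,g.x)
E
python3 fit.py
```

```text
8.194131810722276 [0.6515 0.2031 0.2139 0.1834 0.3911 0.0827 0.0399 0.0084 0.0144]
[-0.4616  0.4004 -1.6686 -0.2795  0.2481 -0.0179  1.6032 -0.3849  1.1718
  0.3464  1.336  -1.1194  0.46   -0.5849 -1.2099 -0.6532  1.6236 -0.2976
 -0.7343 -0.3645]
sd [0.0011 0.0006 0.0013 0.0097 0.031  0.0011 0.0011 0.0011 0.0013]
0.2 25.439369113737182 [0.6467 0.2024 0.2193 0.1796 0.2002 0.0838 0.0398 0.0081 0.0176]
0.25 17.67292655460726 [0.648  0.2026 0.2178 0.181  0.2501 0.0833 0.0398 0.0081 0.0167]
0.3 12.20039280022384 [0.6493 0.2028 0.2164 0.1821 0.3001 0.083  0.0398 0.0082 0.0158]
0.35 9.029891613773199 [0.6505 0.203  0.215  0.183  0.35   0.0828 0.0398 0.0083 0.015 ]
0.4 8.233383686031287 [0.6517 0.2032 0.2136 0.1835 0.4    0.0827 0.04   0.0084 0.0143]
```

The camera pitch is about 0.38, within the stated range, and the focus is near (0.587, 0.191, 0.189). The moves offer only a turn about the tool's z, so the slant has to come from somewhere else. Before grasping, I'll try an out-of-reach approach in free air and see how the arm handles it.

{"name": "play_rows", "arguments": {"plan": [[[0, 0, -0.04], -7.4], [[0, 0, -0.04], -7.4], [[0, 0, -0.04], -7.4], [[0, 0, -0.04], -7.4], [[0, 0, -0.04], -7.4], [[0.02, 0.04, 0], 0], [[0.02, 0.04, 0], 0], [[0.02, 0.04, 0], 0], [[0.02, 0.04, 0], 0], [[0.02, 0.04, 0], 0], [[0.02, 0.04, 0], 0], [[0.02, 0.04, 0], 0]], "claw": 1}}

```text
time: 5.65
eef_pos: [0.561, 0.1547, 0.4102]
ee_rot: [0.641, 0.768, -0.0, -0.0]
ft_force: [0.9, -1.0, 0.3]
opening: 0.0877
grasp_force: 0.0
```

```bash
python3 - <<'E'
from h import *
to([.75,.14,.4])
E
```

```text
t 5.65 pos [0.561  0.1547 0.4102] az 1.7503008829111808 z [-0.0002 -0.0001 -1.    ] q [ 0.2107  0.1583  0.8413 -0.0001  2.1421  0.0312] F [ 0.9035 -1.0133  0.2951] open 0.08768810639647837 0.0
tool delta [-0.0482  0.1834  0.0102]
```

{"name": "play_rows", "arguments": {"plan": [[[-0.01, 0.045, 0], 0], [[-0.01, 0.045, 0], 0], [[-0.01, 0.045, 0], 0], [[-0.01, 0.045, 0], 0], [[0, 0.045, 0], 0], [[0, 0.045, 0], 0]]}}

```text
time: 6.25
eef_pos: [0.7587, 0.1502, 0.3598]
ee_rot: [0.641, 0.767, 0.021, 0.017]
ft_force: [-0.1, -0.0, 0.5]
opening: 0.0878
grasp_force: 0.0
```

```bash
python3 - <<'E'
from h import *
to([.75,.14,.4])
E
```

```text
t 6.25 pos [0.7587 0.1502 0.3598] az 1.7494654340362275 z [ 0.0536  0.011  -0.9985] q [ 0.1502  0.7436  0.1726  0.0035  2.1707 -0.0264] F [-0.0681 -0.0056  0.5181] open 0.0878143847034686 0.0
tool delta [-0.0084 -0.0081 -0.0407]
```

The tool tilts at the reach limit, and in the needed direction. I'll push further outward and up.

{"name": "play_rows", "arguments": {"plan": [[[0, 0.03, -0.04], 0], [[0, 0.03, -0.04], 0], [[0, 0.03, -0.04], 0], [[0, 0.03, -0.04], 0]]}}

```text
time: 6.65
eef_pos: [0.7397, 0.1454, 0.446]
ee_rot: [0.638, 0.764, 0.073, 0.059]
ft_force: [0.4, -1.2, 0.0]
opening: 0.0873
grasp_force: 0.0
```

```bash
python3 - <<'E'
from h import *
to([.75,.14,.4])
E
```

```text
t 6.65 pos [0.7397 0.1454 0.446 ] az 1.7509068648086314 z [ 0.1842  0.0362 -0.9822] q [ 0.1448  0.6343  0.169   0.0111  2.1497 -0.0281] F [ 0.4358 -1.2046  0.0269] open 0.08731075516594825 0.0
tool delta [-0.0073  0.0004  0.0469]
```

{"name": "play_rows", "arguments": {"plan": [[[0, -0.04, 0], 0], [[0, -0.04, 0], 0], [[0, -0.04, 0], 0], [[0, -0.04, 0], 0]]}}

```text
time: 7.05
eef_pos: [0.6012, 0.1202, 0.4211]
ee_rot: [0.638, 0.764, 0.073, 0.06]
ft_force: [-0.7, -0.3, 1.2]
opening: 0.0877
grasp_force: 0.0
```

```bash
python3 - <<'E'
from h import *
to([.40,.0,.35])
E
```

```text
t 7.05 pos [0.6012 0.1202 0.4211] az 1.7508702227289903 z [ 0.1849  0.0362 -0.9821] q [ 0.1359  0.0728  0.9246  0.0117  1.9549 -0.0385] F [-0.7063 -0.2944  1.1998] open 0.08770356165191663 0.0
tool delta [-0.0824 -0.2289  0.0282]
```

The tilt is kept when the tool moves back inside reach. For the grasp I need the tool vertical again, so I'll try the inner limit, which should tilt it the other way.

{"name": "play_rows", "arguments": {"plan": [[[0, -0.045, 0.01], 0], [[0, -0.045, 0.01], 0], [[0, -0.045, 0.01], 0], [[0, -0.045, 0.01], 0], [[0, -0.045, 0.01], 0], [[0, -0.045, 0.01], 0], [[0, -0.045, 0.01], 0], [[0, -0.03, 0], 0]]}}

```text
time: 7.85
eef_pos: [0.292, 0.0647, 0.289]
ee_rot: [0.639, 0.765, 0.064, 0.052]
ft_force: [-3.2, 0.1, 2.1]
opening: 0.0878
grasp_force: 0.0
```

```bash
python3 - <<'E'
from h import *
to([.40,.0,.35])
E
```

```text
t 7.85 pos [0.292  0.0647 0.289 ] az 1.7508263988307076 z [ 0.1617  0.0323 -0.9863] q [ 0.083  -0.8569  1.8599  0.0204  1.9738 -0.0872] F [-3.2085  0.1109  2.0585] open 0.08777340641074984 0.0
tool delta [-0.0828  0.1035 -0.0447]
```

{"name": "play_rows", "arguments": {"plan": [[[0, -0.03, 0], 0], [[0, -0.03, 0], 0], [[0, -0.03, 0], 0], [[0, -0.03, 0], 0]]}}

```text
time: 8.25
eef_pos: [0.2561, 0.0633, 0.3133]
ee_rot: [0.64, 0.767, 0.036, 0.032]
ft_force: [0.3, -0.1, 0.2]
opening: 0.0879
grasp_force: 0.0
```

```bash
python3 - <<'E'
from h import *
to([.40,.0,.35])
E
```

```text
t 8.25 pos [0.2561 0.0633 0.3133] az 1.750149111948652 z [ 0.095   0.0146 -0.9954] q [ 0.1077 -0.8565  1.807   0.0049  2.0949 -0.0691] F [ 0.3388 -0.0975  0.1697] open 0.08786996139067774 0.0
tool delta [-0.0881  0.1332 -0.0238]
```

{"name": "play_rows", "arguments": {"plan": [[[0, -0.025, 0.03], 0], [[0, -0.025, 0.03], 0], [[0, -0.025, 0.03], 0]]}}

```text
time: 8.55
eef_pos: [0.2591, 0.0701, 0.2446]
ee_rot: [0.641, 0.767, 0.009, 0.013]
ft_force: [-0.2, -0.2, -0.3]
opening: 0.0875
grasp_force: 0.0
```

```bash
python3 - <<'E'
from h import *
to([.40,.0,.35])
E
```

```text
t 8.55 pos [0.2591 0.0701 0.2446] az 1.7498623002069236 z [ 0.0307 -0.0029 -0.9995] q [ 0.1463 -0.8565  1.9352 -0.0082  2.0329 -0.0366] F [-0.211  -0.2406 -0.3348] open 0.08749438491389377 0.0
tool delta [-0.0949  0.1292 -0.1008]
```

{"name": "play_rows", "arguments": {"plan": [[[0, -0.03, 0.02], 0], [[0, 0, 0], 0]]}}

```text
time: 8.75
eef_pos: [0.2535, 0.0719, 0.2295]
ee_rot: [0.641, 0.768, -0.003, 0.004]
ft_force: [0.3, -0.1, 0.2]
opening: 0.088
grasp_force: 0.0
```

```bash
python3 - <<'E'
from h import *
to([.40,.0,.35])
E
```

```text
t 8.75 pos [0.2535 0.0719 0.2295] az 1.750535622863319 z [ 0.0031 -0.0101 -0.9999] q [ 0.1603 -0.8565  1.9629 -0.0117  2.0337 -0.0246] F [ 0.2528 -0.0674  0.2215] open 0.08803865538350265 0.0
tool delta [-0.0982  0.1314 -0.1193]
```

The tool is vertical again to within 0.01 rad. Now I'll move above the knife handle, at grip point (0.570, -0.071).

{"name": "play_rows", "arguments": {"plan": [[[0, 0, 0], -2.1], [[-0.026, 0.0347, 0.0137], 0], [[-0.026, 0.0347, 0.0137], 0], [[-0.026, 0.0347, 0.0137], 0], [[-0.026, 0.0347, 0.0137], 0], [[-0.026, 0.0347, 0.0137], 0], [[-0.026, 0.0347, 0.0137], 0], [[-0.026, 0.0347, 0.0137], 0], [[-0.026, 0.0347, 0.0137], 0], [[0, 0, 0], 0]], "claw": 1}}

```text
time: 9.75
eef_pos: [0.5724, -0.0754, 0.1192]
ee_rot: [0.628, 0.778, -0.004, 0.003]
ft_force: [-1.3, 0.0, -1.7]
opening: 0.088
grasp_force: 0.0
```

```bash
python3 - <<'E'
from h import *
to([.5697,-.0712,.045])
E
```

```text
t 9.75 pos [ 0.5724 -0.0754  0.1192] az 1.784558021190894 z [ 0.0002 -0.0102 -0.9999] q [-0.184   0.0376  1.494  -0.01    1.6079 -0.3981] F [-1.3393  0.0038 -1.6932] open 0.08803680450320418 0.0
tool delta [ 0.0054 -0.0016  0.0742]
```

{"name": "play_rows", "arguments": {"plan": [[[0.005, -0.002, 0.02], -0.2], [[0, 0, 0.02], 0], [[0, 0, 0.02], 0], [[0, 0, 0.014], 0], [[0, 0, 0], 0]]}}

```text
time: 10.25
eef_pos: [0.5666, -0.0694, 0.0482]
ee_rot: [0.625, 0.78, -0.003, 0.004]
ft_force: [0.3, -0.3, -0.7]
opening: 0.0878
grasp_force: 0.0
```

{"name": "play_rows", "arguments": {"plan": [[[0, 0, 0], 0], [[0, 0, 0], 0], [[0, 0, 0], 0], [[0, 0, 0], 0], [[0, 0, 0], 0], [[0, 0, 0], 0], [[0, 0, 0], 0], [[0, 0, 0], 0]], "claw": 0, "force": 40}}

```text
time: 11.05
eef_pos: [0.5669, -0.0695, 0.0476]
ee_rot: [0.626, 0.78, -0.003, 0.004]
ft_force: [-0.1, -0.3, -0.1]
opening: 0.0273
grasp_force: 0.0
```

```bash
python3 - <<'E'
from h import *
to([.5697,-.0712,.045])
E
```

```text
t 11.05 pos [ 0.5669 -0.0695  0.0476] az 1.7899084465097173 z [ 0.0024 -0.0101 -0.9999] q [-0.176   0.0573  1.6027 -0.0096  1.4775 -0.3943] F [-0.0833 -0.3116 -0.0966] open 0.02733968742229677 0.0
tool delta [-0.0022  0.0023  0.0026]
```

{"name": "play_rows", "arguments": {"plan": [[[0, 0.002, 0.002], 0], [[0, 0, 0], 0], [[0, 0, 0], 0], [[0, 0, 0], 0]]}}

```text
time: 11.45
eef_pos: [0.5691, -0.0694, 0.0466]
ee_rot: [0.626, 0.78, -0.003, 0.005]
ft_force: [-3.0, -0.3, 4.8]
opening: 0.0239
grasp_force: 40.0
```

```bash
python3 - <<'E'
from h import *
to([.5697,-.0712,.045])
E
```

```text
t 11.45 pos [ 0.5691 -0.0694  0.0466] az 1.7897428537688105 z [ 0.0031 -0.0108 -0.9999] q [-0.1747  0.063   1.5986 -0.0101  1.475  -0.3927] F [-2.9838 -0.312   4.7851] open 0.023949195600246394 39.993773102760315
tool delta [-0.0019  0.0002  0.0016]
```

Gripped at 24 mm and 40 N. I'll save the grasp transform, lift slowly, then move clear and look.

```bash
python3 - <<'E'
from h import *
s=get_state();Rt=R.from_quat(s["ee_rot"]).as_matrix()
y=.218;K=np.array([[np.cos(y),-np.sin(y),0],[np.sin(y),np.cos(y),0],[0,0,1]])
g=s["eef_pos"]+Rt@[-.0019,0,0];g[2]=.05
np.savez("grasp.npz",RK=Rt.T@K,g=Rt.T@(g-s["eef_pos"]))
print(Rt.T@K,Rt.T@(g-s["eef_pos"]))
E
```

```text
[[-0.0009  0.9999 -0.0112]
 [ 1.      0.001   0.0007]
 [ 0.0007 -0.0112 -0.9999]] [-0.0019  0.     -0.0034]
```

{"name": "play_rows", "arguments": {"plan": [[[0, 0, -0.01], 0], [[0, 0, -0.02], 0], [[0, 0, -0.03], 0], [[0, 0, -0.035], 0], [[0.01, 0, -0.035], 0], [[0.02, 0, -0.035], 0], [[0.03, 0, -0.035], 0], [[0.04, 0, -0.025], 0], [[0.04, 0, -0.02], 0], [[0.04, 0, -0.02], 0], [[0, 0, 0], 0]]}}

```text
time: 12.55
eef_pos: [0.5285, 0.1136, 0.3126]
ee_rot: [0.623, 0.782, -0.0, 0.005]
ft_force: [0.1, 0.1, -1.9]
opening: 0.0243
grasp_force: 40.0
```

```bash
python3 - <<'E'
from h import *
to([.6,.1,.42])
import cv2
t=capture("top");s=capture("side")
cv2.imwrite("pics/lift.png",np.vstack([cv2.resize(t[120:270,200:440,::-1],(800,500))[:, :],])[:,:])
cv2.imwrite("pics/lt.png",t[:,:,::-1]);cv2.imwrite("pics/ls.png",s[:,:,::-1])
E
```

```text
t 12.55 pos [0.5285 0.1136 0.3126] az 1.7958508268923954 z [ 0.0077 -0.0072 -0.9999] q [ 0.154  -0.0451  1.2334 -0.009   1.9468 -0.0744] F [ 0.0669  0.1031 -1.8529] open 0.024288189021590526 39.98915433883667
tool delta [-0.0301  0.0673 -0.1067]
```

View pics/lift.png

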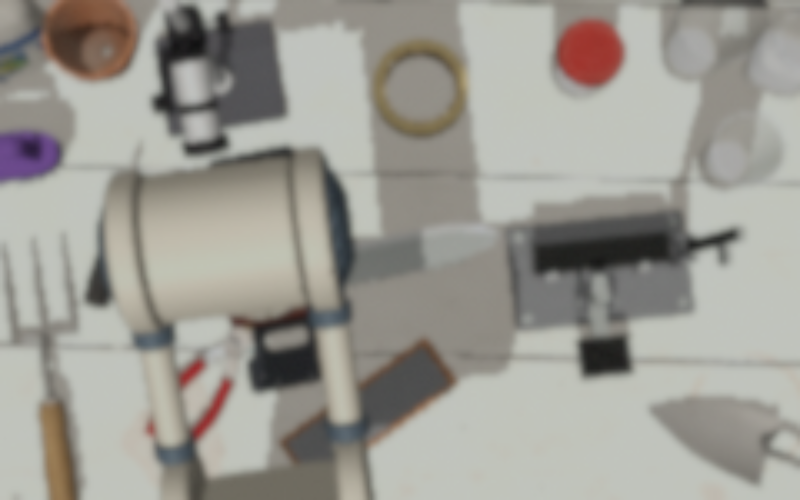

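The knife is held level (blade at (430,250)) and the clamp is left undisturbed with its bar open. Now I'll align the yaw and start tilting at the outer reach limit, well above the camera.

{"name": "play_rows", "arguments": {"plan": [[[0, 0, -0.02], 2.3], [[-0.004, 0.0225, -0.034], 0], [[-0.004, 0.0225, -0.034], 0], [[-0.004, 0.0225, -0.034], 0], [[-0.004, 0.0225, -0.034], 0], [[0, 0.04, -0.01], 0], [[0, 0.04, -0.01], 0], [[0, 0.03, -0.03], 0], [[0, 0.03, -0.03], 0], [[0, 0.03, -0.03], 0], [[0, 0.03, -0.03], 0], [[0, 0, 0], 0]]}}

```text
time: 13.85
eef_pos: [0.6759, 0.1226, 0.491]
ee_rot: [0.64, 0.766, 0.045, 0.045]
ft_force: [0.1, 0.2, -2.8]
opening: 0.0237
grasp_force: 40.0
```

```bash
cat >> h.py <<'E'
def goal(p=.38,ps=.184,L=(.6515,.2031,.2142),D=.07):
    G=np.load("grasp.npz");s=get_state();Rt=R.from_quat(s["ee_rot"]).as_matrix()
    x=np.array([np.cos(p)*np.cos(ps),np.cos(p)*np.sin(ps),np.sin(p)]);y=np.array([-np.sin(ps),np.cos(ps),0]);C=np.c_[x,y,np.cross(x,y)]
    K=Rt@G["RK"];e=s["eef_pos"]+Rt@(G["g"]+G["RK"]@[.017,-.097,0]);f=np.array(L)-D*x
    rv=R.from_matrix(K.T@C).as_rotvec()
    print("edge",e,"focus",f,"rot needed in knife axes",rv,"dist",np.linalg.norm(e-f),"tool delta",Rt.T@(f-e),"knife pitch",np.arcsin(K[2,0]),"roll",K[2,1],"yaw",np.arctan2(K[1,0],K[0,0]))
E
python3 - <<'E'
from h import *
to([.6,.1,.42]);goal()
E
```

```text
t 13.85 pos [0.6759 0.1226 0.491 ] az 1.7496788482465626 z [ 0.1267  0.0114 -0.9919] q [ 0.1326  0.562   0.169  -0.0072  2.2831 -0.052 ] F [ 0.1204  0.1945 -2.8201] open 0.02373544796350749 39.98871088027954
tool delta [-0.008  -0.0871  0.0605]
edge [0.7097 0.0283 0.4965] focus [0.5876 0.1912 0.1882] rot needed in knife axes [ 0.0013 -0.2536  0.0045] dist 0.3694801555622095 tool delta [ 0.1856 -0.1293  0.2922] knife pitch 0.1263917236506904 roll -0.0001447443860496364 yaw 0.17937586714090073
```

{"name": "play_rows", "arguments": {"plan": [[[0, 0.035, -0.02], 0], [[0, 0.035, -0.02], 0], [[0, 0.035, -0.02], 0], [[0, 0.035, -0.02], 0], [[0, 0, 0], 0]]}}

```text
time: 14.35
eef_pos: [0.7106, 0.1295, 0.4922]
ee_rot: [0.637, 0.763, 0.081, 0.075]
ft_force: [-0.7, -0.5, -1.6]
opening: 0.0238
grasp_force: 40.0
```

```bash
python3 - <<'E'
from h import *
to([.6,.1,.42]);goal()
E
```

```text
t 14.35 pos [0.7106 0.1295 0.4922] az 1.7497951405642962 z [ 0.2178  0.028  -0.9756] q [ 0.1337  0.5685  0.1691 -0.0015  2.1826 -0.0476] F [-0.6828 -0.5093 -1.6202] open 0.023754592162432014 39.98875021934509
tool delta [-0.0085 -0.1272  0.0455]
edge [0.744  0.035  0.4993] focus [0.5876 0.1912 0.1882] rot needed in knife axes [ 0.0014 -0.1596  0.0032] dist 0.3816035008855059 tool delta [ 0.1851 -0.1908  0.2738] knife pitch 0.2204498383428324 roll -0.00033999903127807833 yaw 0.1806041341975208
```

.024 per row, so about 6.5 more rows.

{"name": "play_rows", "arguments": {"plan": [[[0, 0.035, -0.02], 0], [[0, 0.035, -0.02], 0], [[0, 0.035, -0.02], 0], [[0, 0.035, -0.02], 0], [[0, 0.035, -0.02], 0], [[0, 0, 0], 0]]}}

```text
time: 14.95
eef_pos: [0.7381, 0.1352, 0.519]
ee_rot: [0.63, 0.756, 0.131, 0.117]
ft_force: [-0.4, -0.3, -1.6]
opening: 0.0238
grasp_force: 40.0
```

```bash
python3 - <<'E'
from h import *
to([.6,.1,.42]);goal()
E
```

```text
t 14.95 pos [0.7381 0.1352 0.519 ] az 1.7496545693263257 z [ 0.3432  0.0506 -0.9379] q [ 0.1339  0.5465  0.1691  0.005   2.0717 -0.0439] F [-0.3905 -0.3396 -1.5766] open 0.023796457011089112 39.98876094818115
tool delta [-0.0089 -0.1677  0.0436]
edge [0.7705 0.0406 0.5281] focus [0.5876 0.1912 0.1882] rot needed in knife axes [ 0.0018 -0.0266  0.0016] dist 0.4143273657568663 tool delta [ 0.1848 -0.2608  0.2636] knife pitch 0.3534157383922695 roll -0.0011183863812177226 yaw 0.18226498175975897
```

{"name": "play_rows", "arguments": {"plan": [[[0, 0.03, -0.017], 0], [[0, 0, 0], 0], [[0, -0.04, 0], 0], [[0, -0.045, 0], 0], [[0, -0.045, 0], 0], [[0, -0.045, 0], 0], [[0.02, -0.04, 0], 0], [[0.03, -0.035, 0], 0], [[0.03, -0.035, 0], 0], [[0.03, -0.035, 0], 0], [[0.03, -0.035, 0], 0], [[0, 0, 0], 0]]}}

```text
time: 16.15
eef_pos: [0.4113, 0.22, 0.4031]
ee_rot: [0.627, 0.757, 0.139, 0.122]
ft_force: [0.4, 1.0, -1.5]
opening: 0.0237
grasp_force: 40.0
```

```bash
python3 - <<'E'
from h import *
to([.6,.1,.42]);goal()
E
```

```text
t 16.15 pos [0.4113 0.22   0.4031] az 1.7560939806995488 z [ 0.3596  0.0573 -0.9313] q [ 0.5082 -0.4685  1.4578 -0.1286  1.7984  0.2694] F [ 0.4151  0.9786 -1.4775] open 0.023732348677715048 39.989365339279175
tool delta [-0.1529  0.1577  0.0453]
edge [0.4442 0.1256 0.4125] focus [0.5876 0.1912 0.1882] rot needed in knife axes [-0.0018 -0.0081 -0.0041] dist 0.2741268667493069 tool delta [0.0404 0.0611 0.2642] knife pitch 0.37188301241628413 roll 0.00011707028888302971 yaw 0.18844597572565197
```

{"name": "play_rows", "arguments": {"plan": [[[0.006, 0, 0.04], 0], [[0.007, 0, 0.045], 0], [[0.007, 0, 0.045], 0], [[0.007, 0, 0.045], 0], [[0.007, 0, 0.045], 0], [[0.006, 0, 0.04], 0], [[0, 0.02, 0], 0], [[0, 0.01, 0], 0], [[0, 0, 0], 0]]}}

```text
time: 17.05
eef_pos: [0.5313, 0.276, 0.1744]
ee_rot: [0.629, 0.754, 0.14, 0.124]
ft_force: [-0.8, -1.1, -0.8]
opening: 0.0237
grasp_force: 40.0
```

```bash
python3 - <<'E'
from h import *
to([.6,.1,.42]);goal()
import cv2
a=np.mean([capture("top").astype(float) for _ in range(4)],0).astype(np.uint8)[:,:,::-1];b=np.mean([capture("side").astype(float) for _ in range(4)],0).astype(np.uint8)[:,:,::-1]
cv2.imwrite("pics/ft.png",a);cv2.imwrite("pics/fs.png",b)
f=lambda im,x,y,w,h,s: cv2.resize(im[y:y+h,x:x+w],None,fx=s,fy=s,interpolation=cv2.INTER_CUBIC)
cv2.imwrite("pics/c5.png",np.vstack([f(a,230,115,130,50,6),f(b,230,150,130,50,6)]))
G=np.load("grasp.npz");s=get_state();Rt=R.from_quat(s["ee_rot"]).as_matrix()
for n,p in(("edge",[.017,-.07,0]),("heel",[.017,-.005,0]),("tip",[.004,-.15,0]),("spine",[-.017,-.02,0])):
    w=s["eef_pos"]+Rt@(G["g"]+G["RK"]@(np.array(p)-[0,.027,0]))
    print(n,w,"top crop",(proj("top",w)[0]+.5-[230,115])*6-.5,"side crop",(proj("side",w)[0]+.5-[230,150])*6-.5+[0,300])
E
```

```text
t 17.05 pos [0.5313 0.276  0.1744] az 1.7484603983463416 z [ 0.3637  0.0546 -0.9299] q [ 0.4914 -0.2255  1.6848 -0.1276  1.3276  0.3201] F [-0.7875 -1.1126 -0.8209] open 0.02365841647045085 39.988614320755005
tool delta [-0.1881  0.1235 -0.213 ]
edge [0.5634 0.1813 0.1839] focus [0.5876 0.1912 0.1882] rot needed in knife axes [ 0.0016 -0.0042  0.0027] dist 0.026453036776104562 tool delta [0.0054 0.0254 0.0053] knife pitch 0.37579740237610004 roll -0.0005076280813169635 yaw 0.18110058734147846
edge [0.5616 0.1815 0.1824] top crop [234.8925 481.1792] side crop [256.7616 574.3756]
heel [0.5498 0.2454 0.1823] top crop [110.282  500.9406] side crop [156.9372 594.8589]
tip [0.5642 0.1006 0.1777] top crop [392.4154 480.8026] side crop [382.9516 565.3425]
spine [0.5214 0.2249 0.1699] top crop [151.9726 558.3703] side crop [195.6554 632.3659]
```

View pics/c5.png

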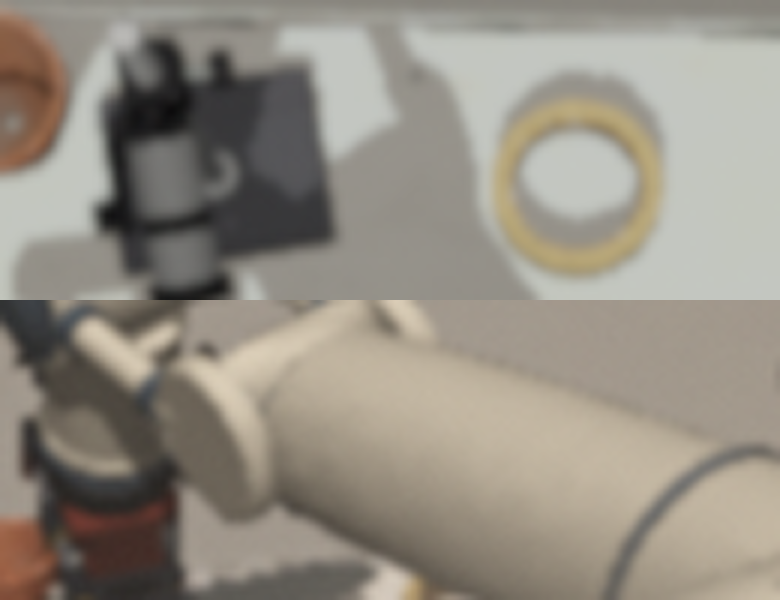

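The camera is untouched (lens at (190,290) in the crop), but the blade fell outside this crop and the arm hides it in the side view. I'll make the last small approach and check with the top view.

{"name": "play_rows", "arguments": {"plan": [[[0.003, 0.01, 0.003], 0], [[0.002, 0.009, 0.002], 0], [[0, 0.004, 0], 0], [[0, 0, 0], 0], [[0, 0, 0], 0]]}}

```text
time: 17.95
eef_pos: [0.5516, 0.2851, 0.1758]
ee_rot: [0.629, 0.755, 0.138, 0.123]
ft_force: [0.4, 0.1, -2.1]
opening: 0.0236
grasp_force: 40.0
```

```bash
python3 - <<'E'
from h import *
to([.6,.1,.42]);goal()
import cv2
a=np.mean([capture("top").astype(float) for _ in range(4)],0).astype(np.uint8)[:,:,::-1]
cv2.imwrite("pics/ft2.png",a)
f=lambda im,x,y,w,h,s: cv2.resize(im[y:y+h,x:x+w],None,fx=s,fy=s,interpolation=cv2.INTER_CUBIC)
cv2.imwrite("pics/c6.png",f(a,225,140,100,75,8))
G=np.load("grasp.npz");s=get_state();Rt=R.from_quat(s["ee_rot"]).as_matrix()
for n,p in(("edge",[.017,-.07,0]),("e100",[.017,-.1,0]),("saw70",[-.017,-.07,0]),("saw100",[-.017,-.1,0]),("tip",[.004,-.15,0])):
    w=s["eef_pos"]+Rt@(G["g"]+G["RK"]@(np.array(p)-[0,.027,0]))
    print(n,w,"px",proj("top",w)[0],"crop",(proj("top",w)[0]+.5-[225,140])*8-.5)
E
```

```text
t 17.95 pos [0.5516 0.2851 0.1758] az 1.749493520066843 z [ 0.3607  0.0537 -0.9311] q [ 0.4881 -0.1618  1.6258 -0.1258  1.3258  0.3159] F [ 0.4287  0.0513 -2.1442] open 0.023639023282838654 39.988746643066406
tool delta [-0.1937  0.1019 -0.2198]
edge [0.5838 0.1905 0.1853] focus [0.5876 0.1912 0.1882] rot needed in knife axes [ 0.002  -0.0076  0.0015] dist 0.004786690804970268 tool delta [-0.      0.0046 -0.0013] knife pitch 0.37235330215174606 roll -0.0013355329591079404 yaw 0.18241793228251915
edge [0.5836 0.1905 0.1855] px [265.9433 187.5239] crop [331.0463 383.6912]
e100 [0.589  0.161  0.1855] px [275.5364 186.0043] crop [407.791  371.5345]
saw70 [0.5525 0.1847 0.1731] px [267.992  197.9468] crop [347.4363 467.0747]
saw100 [0.5579 0.1552 0.1731] px [277.5075 196.4391] crop [423.5597 455.0129]
tip [0.5862 0.1096 0.1808] px [292.2308 187.4893] crop [541.3462 383.4148]
```

View pics/c6.png

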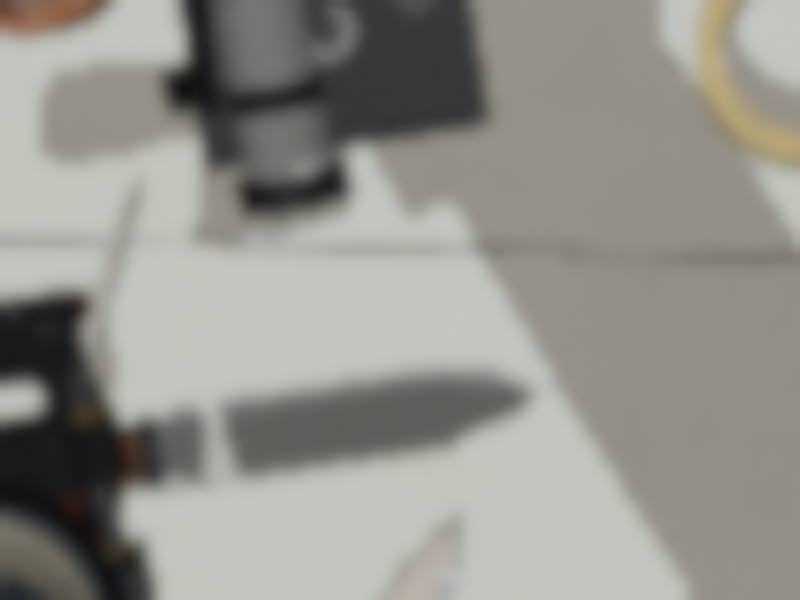

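```bash
python3 - <<'E'
import cv2,numpy as np
np.set_printoptions(linewidth=220)
for n,cols,r0,r1 in(("ft2",range(256,284,3),182,204),):
    a=cv2.imread(f"pics/{n}.png").astype(float).mean(2)
    print("cols",list(cols))
    for v in range(r0,r1):print(v,a[v,list(cols)].astype(int))
from h import *
g=cv2.imread("pics/ft2.png").astype(float).mean(2)
K=np.load("grasp.npz");s=get_state();Rt=R.from_quat(s["ee_rot"]).as_matrix()
W=lambda p,roll=0:s["eef_pos"]+Rt@(K["g"]+K["RK"]@(R.from_rotvec([0,roll,0]).apply(np.array(p)-[0,.027,0])))
for yk in(-.045,-.06,-.075,-.09,-.105):
    A,B=W([.03,yk,0]),W([-.03,yk,0]);t=np.linspace(0,1,121)[:,None]
    P=proj("top",A+(B-A)*t).astype(np.float32);v=cv2.remap(g.astype(np.float32),P[:,:1],P[:,1:],cv2.INTER_CUBIC).ravel()
    h=(v.min()+v[:8].max())/2;i=np.nonzero(v<h)[0];x=.03-.06*t.ravel()
    print(yk,"edge x",x[i[0]],"saw x",x[i[-1]],v[0],v.min(),v[-1])
for r in(-.4,-.3,-.2,-.1,0,.1,.2):
    print(r,[proj("top",W([x,-.07,0],r))[0] for x in(.017,-.017)])
E
```

```text
cols [256, 259, 262, 265, 268, 271, 274, 277, 280, 283]
182 [194 195 194 195 195 194 194 194 195 195]
183 [194 195 195 195 195 194 194 194 194 194]
184 [195 195 195 195 194 194 193 191 191 191]
185 [195 195 194 194 192 190 186 180 177 177]
186 [194 194 193 191 183 178 168 156 151 152]
187 [191 190 184 178 162 153 137 126 122 124]
188 [181 176 163 153 133 124 110 104 102 105]
189 [159 149 133 123 109 103  97  95  94  95]
190 [130 120 108 103  97  94  93  93  93  93]
191 [108 101  97  94  93  93  93  93  93  94]
192 [ 98  95  94  93  93  93  94  93  93 102]
193 [ 95  94  93  93  93  93  93  94  95 124]
194 [ 94  93  93  93  93  93  94  98 106 158]
195 [ 94  94  94  94  95  99 104 116 134 181]
196 [ 96  96  97 100 109 120 133 149 166 191]
197 [ 98 104 110 122 140 155 165 176 185 193]
198 [114 129 140 157 172 181 185 188 192 193]
199 [147 162 171 182 189 191 192 193 192 193]
200 [176 185 189 192 194 194 194 193 193 193]
201 [190 193 194 194 194 194 194 194 193 194]
202 [194 195 194 194 194 194 194 194 193 193]
203 [195 195 195 194 194 194 194 194 191 191]
-0.045 edge x 0.015 saw x -0.013999999999999999 195.0908 93.58583 194.96472
-0.06 edge x 0.015 saw x -0.014499999999999999 195.0 93.03529 194.66664
-0.075 edge x 0.015 saw x -0.014499999999999999 195.07787 92.58495 194.75804
-0.09 edge x 0.015 saw x -0.014499999999999999 194.73589 92.360146 194.30183
-0.105 edge x 0.015 saw x -0.014499999999999999 194.69023 93.250175 193.37915
-0.4 [array([265.8484, 188.4886]), array([268.0751, 196.9477])]
-0.3 [array([265.8555, 188.1748]), array([268.0706, 197.2663])]
-0.2 [array([265.8739, 187.9078]), array([268.0551, 197.5408])]
-0.1 [array([265.9033, 187.6901]), array([268.0289, 197.7685])]
0 [array([265.9433, 187.5239]), array([267.992 , 197.9468])]
0.1 [array([265.9935, 187.4105]), array([267.9449, 198.074 ])]
0.2 [array([266.0533, 187.351 ]), array([267.888 , 198.1484])]
```

```bash
python3 - <<'E'
from h import *
import cv2
K=np.load("grasp.npz")
def meas(img,pos,Rt):
    g=cv2.imread(img).astype(float).mean(2)
    W=lambda p:pos+Rt@(K["g"]+K["RK"]@(np.array(p)-[0,.027,0]))
    for yk in(-.03,-.045,-.06,-.075,-.09,-.105):
        A,B=W([.03,yk,0]),W([-.03,yk,0]);t=np.linspace(0,1,121)[:,None]
        P=proj("top",A+(B-A)*t).astype(np.float32);v=cv2.remap(g.astype(np.float32),P[:,:1],P[:,1:],cv2.INTER_CUBIC).ravel()
        print(yk,v[::8].astype(int),"px start",P[0])
        m=v[50:70].mean();x=.03-.06*t.ravel()
        for side in(v[:60],v[61:][::-1]):pass
        a=np.nonzero(v[:60]<(v[:30].max()+m)/2)[0];b=np.nonzero(v[60:]<(v[90:].max()+m)/2)[0]
        print("  ",x[a[0]] if len(a) else None,x[60+b[-1]] if len(b) else None)
meas("pics/lt.png",np.array([.5285,.1136,.3126]),R.from_quat([.623,.782,0,.005]).as_matrix())
E
```

```text
-0.03 [155 154 132 111 108 102 103 107 110 111 112 117 132 138 140 140] px start [305.3677 187.9789]
   0.022 -0.0155
-0.045 [191 190 178 146 127 115 109 109 110 111 111 114 129 138 139 140] px start [310.7271 186.8994]
   0.018500000000000003 -0.0165
-0.06 [139 139 139 134 125 113 108 108 108 110 110 115 131 138 139 139] px start [316.0851 185.8203]
   0.013000000000000001 -0.015999999999999993
-0.075 [139 139 138 134 124 114 107 108 108 108 108 117 133 138 138 138] px start [321.4414 184.7415]
   0.013499999999999998 -0.0155
-0.09 [138 138 140 154 165 159 154 154 155 156 154 146 140 138 138 138] px start [326.7964 183.6629]
   0.03 -0.03
-0.105 [139 138 140 153 166 160 154 155 155 156 153 144 138 139 138 139] px start [332.1498 182.5847]
   0.03 -0.03
```

At the lift, with zero pitch, the dark blade measured the same apparent width of about 29 mm. The narrowing is therefore a bevel brightness effect and the knife has not rolled in the grip. I'll make the final few-mm correction.

{"name": "play_rows", "arguments": {"plan": [[[0, 0.003, -0.001], 0], [[0, 0.002, 0], 0], [[0, 0, 0], 0], [[0, 0, 0], 0], [[0, 0, 0], 0], [[0, 0, 0], 0]]}}

```text
time: 18.75
eef_pos: [0.5556, 0.286, 0.1787]
ee_rot: [0.629, 0.755, 0.139, 0.124]
ft_force: [-0.1, -0.0, -0.8]
opening: 0.0241
grasp_force: 40.0
```

```bash
python3 - <<'E'
from h import *
goal();print(np.abs(get_state()["qd"]).max())
E
```

```text
edge [0.5879 0.1914 0.1882] focus [0.5876 0.1912 0.1882] rot needed in knife axes [ 0.0018 -0.0073  0.0013] dist 0.0003315284869288858 tool delta [-0.0001 -0.0003 -0.0001] knife pitch 0.3727392505696333 roll -0.0012054733430869758 yaw 0.18255392904755458
0.001344580729951562
```

```bash
python3 -c "
from station import *
print(sign_off())"
```

```text
the job is handed in; nothing more can be done
None
```

I pressed the pedal to its stop and released it, took the knife out by its handle, and handed the job in at about 19 s with the knife held still at the camera's focus. By my measurements the edge's middle is within 1 mm of the focus point and its slant within 0.01 rad. The camera itself I could only locate to about 1–2 mm, and its slant to about 0.03 rad, and the handover returned no verdict.

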